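Put each glazed jar's own lid on it after the kiln is unpacked

TASK

The glaze firing has just been unpacked onto the bench: close each of the four jars with its own lid, the one of the same glaze colour and the same size, so that every lid sits flat and fully home on its rim, its locating ring down in the mouth. Set each lid down gently without dropping it, and leave the jars and the two spouted cups standing where they are.

Things in the scene. Friction and masses are not known exactly. Their poses are not given: they have to be found in the camera images.
- lid_large_blue: large round dark cobalt-blue glazed stoneware lid, 82 mm across, about 130 g, lying the right way up on the bench. Origin: centre of its underside, z up along its axis. From the origin up: an unglazed locating ring, tapering from 42 mm across at the bottom (0 mm) to 50 mm at 9 mm; the flange, 82 mm across, its underside at 9 mm; a low dome up to 17 mm; an upright round knob 24 mm across from 17 to 41 mm, the place to hold it.
- jar_large_blue: large squat open dark cobalt-blue glazed jar with a bare terracotta foot, 88 mm across at the belly, 54 mm high, loose on the bench (about 360 g). Origin: centre of its underside, z up. Its round mouth is 64 mm across inside, 80 mm over the rim, on its axis, and its flat rim is 54 mm above the origin. Its own lid is the large blue one: the ring goes into the mouth and the flange lies flat on the rim, the lid's origin then 45 mm above the jar's.
- lid_small_blue: small round dark cobalt-blue glazed stoneware lid, 56 mm across, about 60 g, lying the right way up on the bench. Origin: centre of its underside, z up along its axis. From the origin up: an unglazed locating ring, tapering from 22 mm across at the bottom (0 mm) to 28 mm at 9 mm; the flange, 56 mm across, its underside at 9 mm; a low dome up to 17 mm; an upright round knob 20 mm across from 17 to 41 mm, the place to hold it.
- jar_small_blue: small squat open dark cobalt-blue glazed jar with a bare terracotta foot, 63 mm across at the belly, 44 mm high, loose on the bench (about 200 g). Origin: centre of its underside, z up. Its round mouth is 40 mm across inside, 56 mm over the rim, on its axis, and its flat rim is 44 mm above the origin. Its own lid is the small blue one: the ring goes into the mouth and the flange lies flat on the rim, the lid's origin then 35 mm above the jar's.
- lid_large_yellow: large round bright yellow glazed stoneware lid, 82 mm across, about 130 g, lying the right way up on the bench. Origin: centre of its underside, z up along its axis. From the origin up: an unglazed locating ring, tapering from 42 mm across at the bottom (0 mm) to 50 mm at 9 mm; the flange, 82 mm across, its underside at 9 mm; a low dome up to 17 mm; an upright round knob 24 mm across from 17 to 41 mm, the place to hold it.
- jar_large_yellow: large squat open bright yellow glazed jar with a bare terracotta foot, 88 mm across at the belly, 54 mm high, loose on the bench (about 360 g). Origin: centre of its underside, z up. Its round mouth is 64 mm across inside, 80 mm over the rim, on its axis, and its flat rim is 54 mm above the origin. Its own lid is the large yellow one: the ring goes into the mouth and the flange lies flat on the rim, the lid's origin then 45 mm above the jar's.
- lid_small_yellow: small round bright yellow glazed stoneware lid, 56 mm across, about 60 g, lying the right way up on the bench. Origin: centre of its underside, z up along its axis. From the origin up: an unglazed locating ring, tapering from 22 mm across at the bottom (0 mm) to 28 mm at 9 mm; the flange, 56 mm across, its underside at 9 mm; a low dome up to 17 mm; an upright round knob 20 mm across from 17 to 41 mm, the place to hold it.
- jar_small_yellow: small squat open bright yellow glazed jar with a bare terracotta foot, 63 mm across at the belly, 44 mm high, loose on the bench (about 200 g). Origin: centre of its underside, z up. Its round mouth is 40 mm across inside, 56 mm over the rim, on its axis, and its flat rim is 44 mm above the origin. Its own lid is the small yellow one: the ring goes into the mouth and the flange lies flat on the rim, the lid's origin then 35 mm above the jar's.
- cup_clay: greyish clay-coloured unglazed open cup with a pinched pouring spout, 65 mm across, 42 mm high, loose on the bench, not part of the job. Origin: centre of its underside, z up; the spout points along its +x and reaches 48 mm from the axis.
- cup_red: red terracotta unglazed open cup with a pinched pouring spout, 65 mm across, 42 mm high, loose on the bench, not part of the job. Origin: centre of its underside, z up; the spout points along its +x and reaches 48 mm from the axis.
Things that resemble listed ones, but are neither listed nor needed, are in the scene too. Leave any turquoise look-alike of the lid_small_blue alone.

How it is judged:
By the outcome, as a careful person would: the job done as asked, in the order asked, and still so for the second after the job is handed in, with the robot touching nothing.
It also fails if it takes over 109 s, if anything falls off the work surface, if the arm or the gripper's body presses on something with over 40 N, if the wrist force passes 120 N, or if a joint passes its speed limit or range.

ROBOT

A 6-joint arm with a two-finger parallel gripper is mounted at the origin on the work surface. World frame = base frame: x ahead of the robot, y to its left, z up, the work surface at z = 0. Lengths are in m, angles in rad, forces in N, time in s.
With the tool pointing down it reaches from about 0.35 to 1 m from the base axis. Payload 7.1 kg.
Tool frame: the origin (TCP) lies between the finger pads; the fingertips stand 22 mm ahead of it and the grasp point (between the pads) lies 3 mm ahead of it; z points along the fingers, y is the line along which they close (so a half turn about z gives the same grasp; the last joint's range is limited). The gripper opens to 85 mm and grips with 20 to 120 N. Pads are 22 mm wide; open, the fingers measure 114 mm over their backs; the gripper's body (76 mm by 85 mm) begins 54 mm behind the grasp point. The pads swing forward as they close: fully open they stand 13 mm farther back than shut.
Start: joints at [1.231, 0.423, 1.63, -0, 1.089, -0.019], TCP at [0.197, 0.593, 0.253] pointing down, gripper open.
Joint ranges: [-3, 3], [-0.9, 2.11], [0.09, 2.58], [-1.31, 4.45], [0.11, 2.69], [-2.54, 2.54]. Speed limits (rad/s): [2.39, 2.39, 3.01, 3.14, 3.14, 3.14].

INTERFACE

Orientations are given as a rotation vector (axis times angle).
In Python, from rig import manip gives the robot as it stands. The module is installed in compiled form; this text tells all that it offers. Calls block until the motion is done:
- manip.move_to(position, orientation): joint-space move of the TCP to a pose.
- manip.servo_line(position, orientation=None, rate=0.15): straight line of the TCP; orientation=None keeps the orientation; rate is the mean speed in m/s.
- manip.set_joints(angles): joint-space move.
- manip.command_gripper(opening, f_grip=None): finger opening in m; f_grip is the grip in N (None keeps the last); returns when the fingers have stopped.
- manip.hold(seconds).
- manip.solve_ik(position, orientation): joint angles nearest the present ones, or None.
- manip.camera(name): name is "scene" or "top" or "wrist"; returns a dict with "image" (420x560x3 uint8, red, green, blue), "fx", "fy", "cx", "cy" (pixels), "cam_to_world" (4x4, takes a point from camera to world coordinates); the wrist camera has in their place "mount" (4x4, takes a point from camera to tool coordinates, whose origin is the TCP and whose axes are the flange's). Camera axes: x right, y down, z forward; pixel columns grow to the right and rows downward; lengths in m; the calibration is good to about 2 mm. A picture is of the moment at which its call begins: read the wrist's pose just before it. There is no depth.
A pose or a line that the arm cannot do raises manip.IKError and nothing moves.
- manip.sign_off(): hands the job in; it is judged then, once.
Readings, each from a call of its own:
- manip.get_time(): time.
- manip.get_joint_positions(): joint angles.
- manip.get_joint_vel(): joint speeds.
- manip.get_tau(): joint torques, N m.
- manip.get_position(): TCP position.
- manip.get_ee_rot(): TCP orientation.
- manip.get_contact_force(): force on the tool from outside, world axes, zero at the start.
- manip.get_torque(): the same for the moment, N m.
- manip.get_width(): finger opening in m.
- manip.get_grip_force(): force on a finger pad.
Only numpy, scipy, OpenCV 4.12 (cv2) and the standard library are available. Lean on these libraries where they do the work, as an engineer would, in place of code of your own. Each camera call takes 0.05 s, during which the arm holds its last target. There are 200 camera calls.

## Working session

There is one attempt and no reset: what is moved stays moved. The work goes in short steps, each a Python script; the robot and the scene stay as the last script left them, time stands still between calls to the robot, and variables do not carry over. Pictures are saved under pics/ and viewed, at most 14 in all, crops included, and the job is handed in when it is done.

```bash
mkdir -p pics
python3 - <<'E'
from rig import manip
import cv2,numpy as np
for n in("top","scene"):
    c=manip.camera(n);cv2.imwrite(f"pics/{n}0.png",cv2.resize(c["image"][:,:,::-1],(800,600),interpolation=cv2.INTER_CUBIC))
    print(n,c["fx"],c["fy"],c["cx"],c["cy"],np.round(c["cam_to_world"],4).tolist())
c=manip.camera("wrist");print(c["fx"],c["cx"],c["cy"],np.round(c["mount"],4).tolist())
print(manip.get_ee_rot(),manip.get_time(),manip.get_width())
E
```

```text
top 530.4702375959303 530.4702375959303 282.4770244115313 201.0887245260645 [[-0.0202, -0.9947, 0.1008, 0.4128], [-0.9998, 0.0201, -0.0019, 0.0371], [-0.0001, -0.1008, -0.9949, 1.3884], [0.0, 0.0, 0.0, 1.0]]
scene 395.0039481514713 395.0039481514713 285.6658300113698 205.70706687349983 [[0.0866, 0.8119, -0.5773, 1.141], [0.9962, -0.0714, 0.049, -0.0135], [-0.0014, -0.5794, -0.8151, 0.8589], [0.0, 0.0, 0.0, 1.0]]
310.40770403778777 275.9353346346316 207.403189722527 [[0.0003, -0.9614, -0.2752, 0.0703], [1.0, 0.0002, 0.0003, 0.0003], [-0.0002, -0.2752, 0.9614, -0.1214], [0.0, 0.0, 0.0, 1.0]]
[-5.01741493e-01 -3.10106233e+00  1.93082421e-03] 0.15 0.08563561387592475
```

View pics/top0.png

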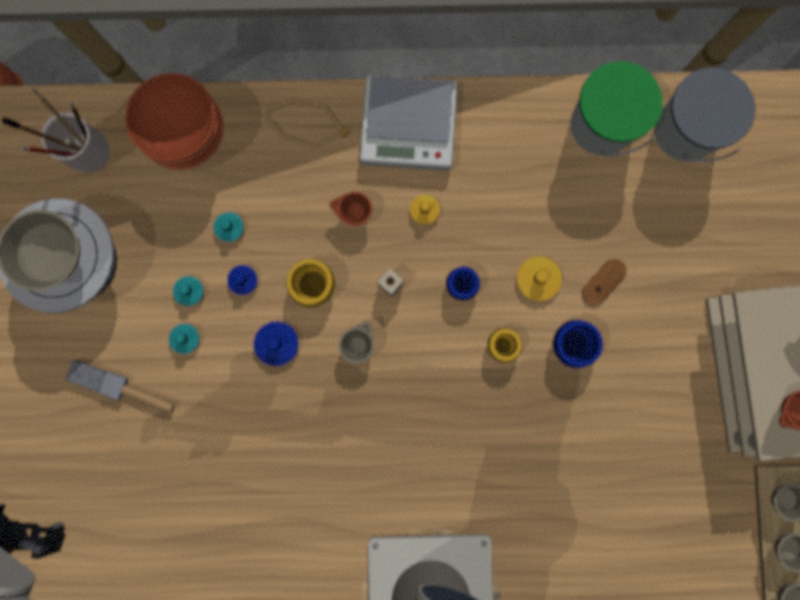

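View pics/scene0.png

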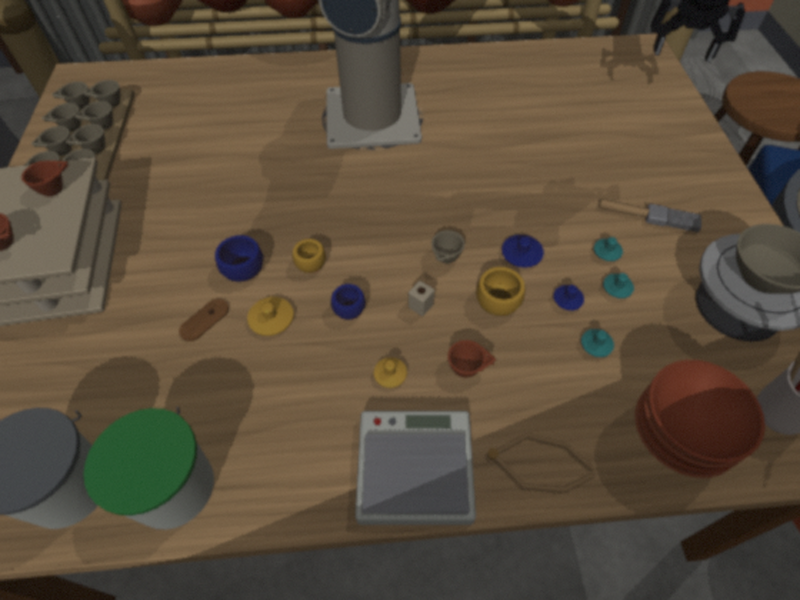

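Top view (800×600 px):

| Object | Pixel | Could be confused with |
|---|---|---|
| lid_large_blue | (276,344) | none |
| lid_small_blue | (242,280) | turquoise look-alikes at (229,228), (188,292), (184,339) |
| lid_large_yellow | (539,279) | none |
| lid_small_yellow | (425,209) | none |
| jar_large_yellow | (310,283) | jar_small_yellow, by size |
| jar_small_yellow | (505,345) | jar_large_yellow, by size |
| jar_small_blue | (463,283) | jar_large_blue, by size |
| jar_large_blue | (578,343) | jar_small_blue, by size |

The red cup is at (353,208) and the clay cup at (356,344).

I choose the dark cobalt (242,280) as the small blue lid. I'll locate everything by matching model outlines to colour masks in both fixed cameras, and check one crop.

```bash
cat > loc.py <<'E'
import cv2,numpy as np
from scipy.optimize import least_squares
def lid(L): r,k=(.041,.012) if L else (.028,.010); return [(r,.009),(r,.011),(k,.041)]
def jar(L): b,r,h=(.044,.040,.054) if L else (.0315,.028,.044); return [(b*.85,.010),(b,h/2),(r,h)]
# name: (profile, colour, seed pixel in 800x600 top, in scene)
OBJ={"lid_LB":(lid(1),"b",(276,344),(523,251)),"lid_SB":(lid(0),"b",(242,280),(569,298)),
"lid_LY":(lid(1),"y",(539,279),(270,318)),"lid_SY":(lid(0),"y",(425,209),(390,374)),
"jar_LB":(jar(1),"b",(578,343),(240,260)),"jar_SB":(jar(0),"b",(463,283),(348,302)),
"jar_LY":(jar(1),"y",(310,283),(501,291)),"jar_SY":(jar(0),"y",(505,345),(308,256))}
RNG={"b":((112,110,30),(130,255,255)),"y":((18,165,40),(34,255,255))}
A=np.linspace(0,2*np.pi,40,endpoint=False)
def model(xy,prof,c,T):
    P=np.concatenate([np.c_[xy[0]+r*np.cos(A),xy[1]+r*np.sin(A),np.full(40,z)] for r,z in prof])
    q=(P-T[:3,3])@T[:3,:3]
    return np.c_[c["fx"]*q[:,0]/q[:,2]+c["cx"],c["fy"]*q[:,1]/q[:,2]+c["cy"]]
def hull_stats(p):
    h=cv2.convexHull(p.astype(np.float32)); m=cv2.moments(h)
    return np.array([m["m10"]/m["m00"],m["m01"]/m["m00"]]),m["m00"]
def blob(c,col,seed,S=4,w=40):
    im=c["image"]; x0,y0=max(int(seed[0])-w,0),max(int(seed[1])-w,0)
    cr=cv2.resize(im[y0:y0+2*w,x0:x0+2*w],None,fx=S,fy=S,interpolation=cv2.INTER_CUBIC)
    m=cv2.inRange(cv2.cvtColor(cr,cv2.COLOR_RGB2HSV),*RNG[col])
    m=cv2.morphologyEx(m,cv2.MORPH_OPEN,np.ones((5,5)))
    cs=[k for k in cv2.findContours(m,cv2.RETR_EXTERNAL,cv2.CHAIN_APPROX_NONE)[0] if cv2.contourArea(k)>300]
    s=(np.array(seed)-[x0,y0])*S
    k=max(cs,key=lambda k:cv2.pointPolygonTest(k,(float(s[0]),float(s[1])),True))
    return (k[:,0]+.5)/S-.5+[x0,y0]
def locate(name,c,T,seed,x0,z0=0):
    prof=[(r,z+z0) for r,z in OBJ[name][0]]
    t,a=hull_stats(blob(c,OBJ[name][1],seed))
    s=least_squares(lambda xy:hull_stats(model(xy,prof,c,T))[0]-t,x0,x_scale=.01,diff_step=1e-3)
    return s.x,a/hull_stats(model(s.x,prof,c,T))[1]
E
python3 - <<'E'
from rig import manip
from loc import *
import json
out={}
cs={n:manip.camera(n) for n in("top","scene")}
for k,o in OBJ.items():
    r=[]
    for i,n in enumerate(("top","scene")):
        c=cs[n]; r.append(locate(k,c,np.array(c["cam_to_world"]),np.array(o[2+i])*.7,(.45,.05)))
    out[k]=((r[0][0]+r[1][0])/2).tolist()
    print(k,*[(np.round(a,4),round(b,2)) for a,b in r])
json.dump(out,open("pos.json","w"))
im=cs["top"]["image"][130:270,110:440,::-1]
cv2.imwrite("pics/crop1.png",cv2.resize(im,(792,336),interpolation=cv2.INTER_CUBIC))
E
```

```text
lid_LB (array([0.4552, 0.2687]), 0.91) (array([0.4551, 0.268 ]), 0.87)
lid_SB (array([0.5728, 0.3303]), 0.85) (array([0.5732, 0.3293]), 0.81)
lid_LY (array([ 0.5643, -0.2131]), 0.95) (array([ 0.5654, -0.2136]), 0.86)
lid_SY (array([ 0.6964, -0.0065]), 0.9) (array([ 0.6957, -0.0067]), 0.73)
jar_LB (array([ 0.4434, -0.2739]), 0.88) (array([ 0.4442, -0.2752]), 0.85)
jar_SB (array([ 0.5571, -0.0727]), 0.84) (array([ 0.5578, -0.0731]), 0.83)
jar_LY (array([0.5629, 0.2031]), 0.93) (array([0.5636, 0.2016]), 0.87)
jar_SY (array([ 0.444 , -0.1441]), 0.89) (array([ 0.4453, -0.1442]), 0.82)
```

View pics/crop1.png

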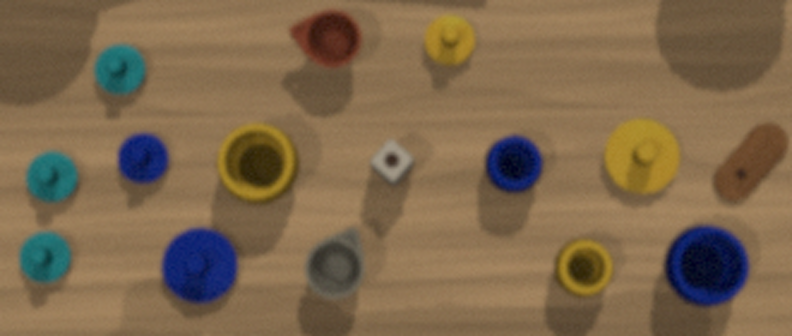

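The two cameras agree within about 1.5 mm, and the crop confirms the choice: cobalt small lid at (143,158), turquoise ones separate at (120,69), (52,177) and (45,257). I'll do the large blue lid first.

```bash
cat > act.py <<'E'
import json,numpy as np
from rig import manip
from scipy.spatial.transform import Rotation as R
pos=json.load(open("pos.json")); ZG=.041; UP=.16
def ori(xy): return (R.from_euler("z",np.arctan2(xy[1],xy[0])+np.pi/2)*R.from_euler("x",np.pi)).as_rotvec()
def go(xy,z): manip.move_to([*xy,z],ori(xy))
def line(xy,z,rate): manip.servo_line([*xy,z],None,rate)
def pick(k):
    p=pos[k]; go(p,UP); manip.command_gripper(.05,40); line(p,.065,.2); line(p,ZG,.06)
    manip.command_gripper(0,40)
    f0=manip.get_contact_force(); w=manip.get_width()
    line(p,ZG+.004,.03); line(p,UP,.2)
    print(k,"width",w,manip.get_width(),"F closed",np.round(f0,1),"lifted",np.round(manip.get_contact_force(),2),"t",manip.get_time())
def place(k,h):
    p=pos[k]; go(p,UP); line(p,ZG+h+.012,.15)
    manip.hold(.2); f0=manip.get_contact_force()[2]
    for dz in np.arange(.010,-.0021,-.0005 if False else -.001):
        line(p,ZG+h+dz,.02); f=manip.get_contact_force()[2]-f0
        if f>3: break
    print(k,"stop dz",round(dz,4),"F",round(f,2),"tcp",np.round(manip.get_position(),4))
    return p
def release(p):
    manip.command_gripper(.05); z=manip.get_position()[2]
    line(p,z+.03,.08); line(p,UP,.2); print("t",manip.get_time())
E
python3 - <<'E'
from act import *
import cv2
pick("lid_LB"); p=place("jar_LB",.045)
c=manip.camera("scene");cv2.imwrite("pics/s1.png",cv2.resize(c["image"][140:250,100:260,::-1],(800,550),interpolation=cv2.INTER_CUBIC))
print(manip.get_time())
E
```

```text
lid_LB width 0.0221308815944944 0.022454960788856056 F closed [-0.6 -0.3  4.6] lifted [ 0.29  0.16 -1.53] t 4.8
jar_LB stop dz 0.0 F 5.99 tcp [ 0.4439 -0.2746  0.0864]
10.325
```

View pics/s1.png

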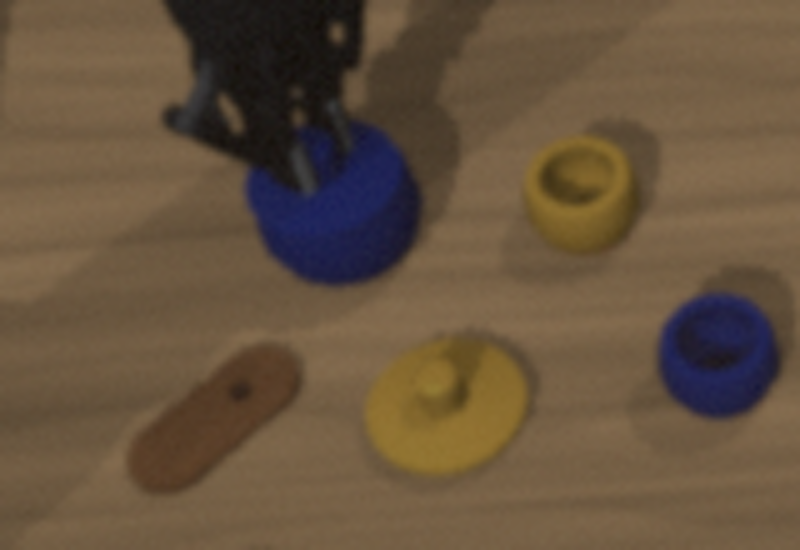

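The large blue lid met resistance at the nominal height and sits centred on its jar, around (335,205) in the crop. I'll release it and inspect.

```bash
sed -i 's/ZG=.041/ZG=.042/' act.py
python3 - <<'E'
from act import *
import cv2
release(pos["jar_LB"])
pick("lid_LY")
a=manip.camera("scene")["image"][140:250,100:260,::-1]
b=manip.camera("top")["image"][190:290,360:460,::-1]
cv2.imwrite("pics/s2.png",np.hstack([cv2.resize(a,(436,300),interpolation=2),cv2.resize(b,(300,300),interpolation=2)]))
E
```

```text
t 11.6
lid_LY width 0.02246069626306202 0.022477402302898648 F closed [-0.4  1.1  3.3] lifted [ 0.23  0.08 -2.36] t 14.9333
```

View pics/s2.png

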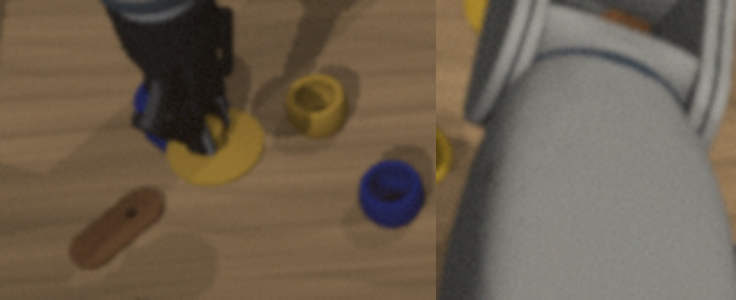

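The yellow lid hangs level at (215,145), and the arm hides the blue jar. I'll place this one and look again with the arm clear.

Run:
```python
from act import *
import cv2
p=place("jar_LY",.045)
a=manip.camera("scene")["image"][140:250,100:260,::-1]
b=manip.camera("top")["image"][190:290,360:460,::-1]
release(p)
pick("lid_SB")
c=manip.camera("scene")["image"][150:260,290:450,::-1]
cv2.imwrite("pics/s3.png",np.vstack([np.hstack([cv2.resize(a,(436,300),interpolation=2),cv2.resize(b,(300,300),interpolation=2)]),cv2.resize(c,(736,300),interpolation=2)]))
```

```text
jar_LY stop dz 0.0 F 5.44 tcp [0.5634 0.2024 0.0874]
t 21.45
lid_SB width 0.018541901134405667 0.018441428022246575 F closed [ 0.  -0.3  1.8] lifted [ 0.07 -0.51 -0.82] t 24.775
```

View pics/s3.png

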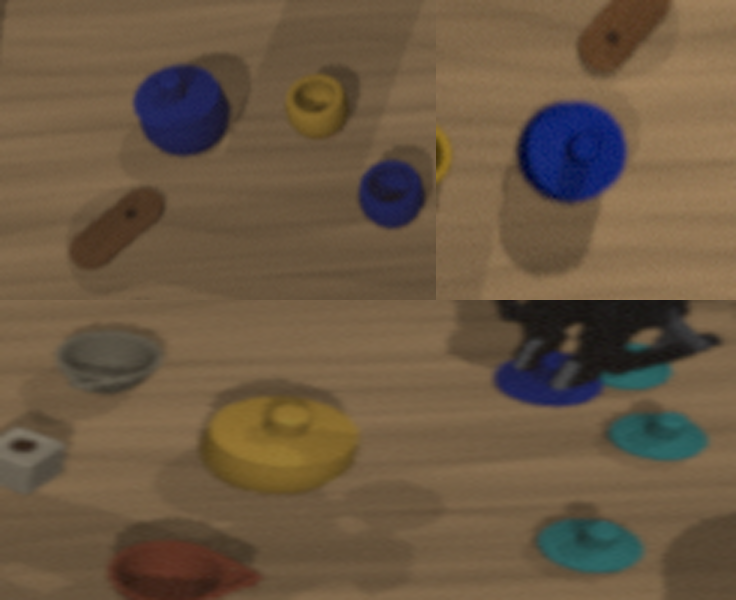

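The blue jar is closed, with the lid flat at (180,95). The yellow lid at (285,425) is on, though it may overhang slightly on the right; I'll check it closely once the arm is clear. Next are the small ones.

Run:
```python
from act import *
from loc import locate,OBJ
import cv2
p=place("jar_SB",.035); release(p)
pick("lid_SY"); p=place("jar_SY",.035); release(p)
manip.move_to([.3,-.45,.3],ori([.3,-.45])) 
s=manip.camera("scene");t=manip.camera("top"); print(manip.get_time())
f=lambda a,w:cv2.resize(a[:,:,::-1],(w,300),interpolation=2)
S,T=s["image"],t["image"]
cv2.imwrite("pics/s4.png",np.vstack([np.hstack([f(S[175:235,320:400],400),f(T[170:230,180:260],400)]),np.hstack([f(S[150:240,140:260],400),f(T[170:260,310:430],400)])]))
def px(c,P):
    M=np.array(c["cam_to_world"]); q=(np.array(P)-M[:3,3])@M[:3,:3]; return [c["fx"]*q[0]/q[2]+c["cx"],c["fy"]*q[1]/q[2]+c["cy"]]
```

```text
jar_SB stop dz 0.0 F 3.82 tcp [ 0.5576 -0.0729  0.0773]
t 31.2417
lid_SY width 0.017919367089232575 0.01827976671342777 F closed [0.2 0.3 2.2] lifted [ 0.58  0.8  -0.47] t 34.6583
jar_SY stop dz 0.0 F 4.41 tcp [ 0.4448 -0.1442  0.0772]
t 40.6917
42.1583
```

View pics/s4.png

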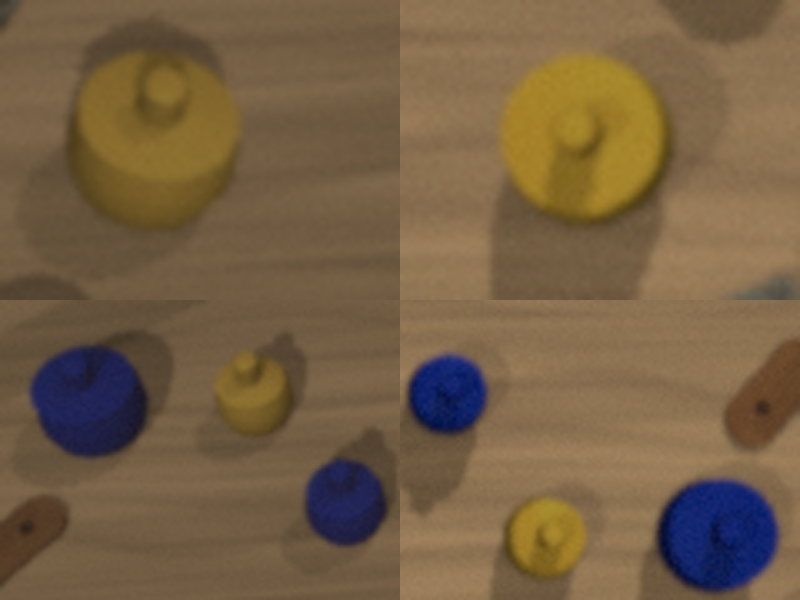

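All four lids look flat and seated. One overlay of the predicted seated outlines will check offset and tilt.

Run:
```python
from act import *
from loc import model,locate
import cv2
rows=[]
for n in("top","scene"):
    c=manip.camera(n);M=np.array(c["cam_to_world"]);row=[]
    for k in("LB","LY","SB","SY"):
        L=k[0]=="L";h=.054 if L else .044;p=pos["jar_"+k]
        pts=[model(p,[(r,z)],c,M) for r,z in([(.041,h+.001),(.012,h+.032)] if L else [(.028,h+.001),(.010,h+.032)])]
        m=pts[0].mean(0).astype(int);w=25;cr=cv2.resize(c["image"][m[1]-w:m[1]+w,m[0]-w:m[0]+w,::-1],(200,200),interpolation=2)
        for q in pts: cv2.polylines(cr,[np.round((q-m+w+.5)*4-.5).astype(np.int32)],True,(255,255,255),1)
        row.append(cr)
    rows.append(np.hstack(row))
cv2.imwrite("pics/s5.png",np.vstack(rows))
```

```text
(no output)
```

View pics/s5.png

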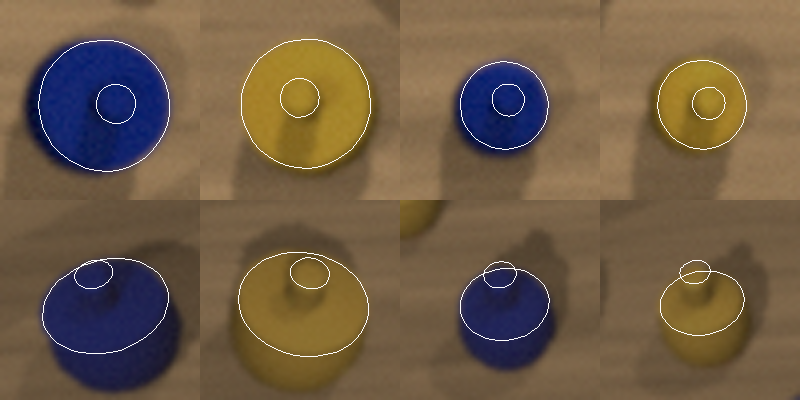

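In both views the predicted flange and knob outlines fall on all four lids to within a pixel or two, so they are flat and centred. Handing in.

```bash
python3 -c "
from rig import manip
print(manip.sign_off())"
```

```text
the job is handed in; nothing more can be done
None
```

All four jars are closed with their own lids, which look flat and fully home in the final camera check, and the job was handed in at about 42 s of the 109 s allowed.

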